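Refill the treat dispenser

ROBOT

A 6-joint arm with a two-finger parallel gripper is mounted at the origin on the work surface. World frame = base frame: x ahead of the robot, y to its left, z up, the work surface at z = 0. Lengths are in mm, angles in degrees, forces in N, time in s.
With the tool pointing down it reaches from about 325 to 925 mm from the base axis. Payload 3.1 kg.
Tool frame: the origin (TCP) lies at the very end of the fingers, on their centre line; the grasp point (between the pads) lies grasp_offset behind it (grasp_offset is the distance from the TCP to the grasp point, in mm); z points along the fingers, x is the direction in which the jaws open and shut, and the axes are right-handed (so a half turn about z gives the same grasp; the last joint's range is limited). The gripper opens to 85 mm and grips with 20 to 120 N. Pads are 22 mm wide; open, the fingers measure 114 mm over their backs; the gripper's body (76 mm by 85 mm) begins 54 mm behind the grasp point. The pads swing forward as they close: fully open they stand 13 mm farther back than shut.
Start: joints at [58.144, 12.427, 92.441, -0, 75.132, -6.429], TCP at [268.343, 564.474, 231.3] pointing down, gripper open.
Joint ranges: [-157.48, 157.48], [-44.54, 120.13], [17.64, 146.25], [-64.5, 244.5], [7.68, 150.69], [-147.95, 147.95]. Speed limits (degrees/s): [159.86, 159.86, 180, 180, 180, 180].

INTERFACE

Orientations are given as [roll, pitch, yaw] about the fixed x, y, z axes, in that order (R = Rz(yaw) Ry(pitch) Rx(roll)).
In Python, from station import * gives the robot as it stands. Calls block until the motion is done:
- goto(position, orientation): joint-space move of the TCP to a pose.
- move_l(position, attitude=None, speed=150): straight line of the TCP; attitude=None keeps the orientation; speed is the mean speed in mm/s.
- move_j(angles): joint-space move.
- grip(opening, squeeze=None): finger opening in mm; squeeze is the grip in N (None keeps the last); returns when the fingers have stopped.
- wait(seconds).
- solve_ik(position, orientation): joint angles nearest the present ones, or None.
- get_obs(): the state.
- get_image(name): name is "scene" or "top" or "wrist"; returns the picture (400x640x3 uint8, red, green, blue); there is no depth.
- get_calibration(name): a dict with "fx", "fy", "cx", "cy" (pixels), "R" (3x3) and "t" (3): a world point X has camera coordinates R X + t; the wrist camera has in their place "mount" (4x4, takes a point from camera to tool coordinates, whose origin is the TCP and whose axes are the tool frame's). Camera axes: x right, y down, z forward; pixel columns grow to the right and rows downward; lengths in mm; the calibration is good to about 2 mm. The wrist camera is an equidistant fisheye: a pixel r from the principal point sees the ray r / f radians off the axis. A picture is of the moment at which its call begins: read the wrist's pose just before it. get_calibration takes no time and is no camera call.
A pose or a line that the arm cannot do raises Unreachable and nothing moves.
- sign_off(): hands the job in, once; it reports no verdict.
Trained networks look in the newest picture that a camera, given by its name, has taken for a name from the list of things; names that differ only in an ending like _2 or _b are one class to them, and where a whole thing is asked for, a point or a joint stands for the part that bears it (a point fixed in the world has none). Each returns a list of dicts, best first, with "score" (0 to 1); they miss things now and then, are a little off and sometimes report something else, mostly with a low value. They report only what shows in the picture. A call takes as long as a camera call. They do not tell look-alikes from the thing itself.
- spot_in(name, camera): "extent" ([centre column, centre row, width, height] in pixels, round what is visible of it).
- regions_of(name, camera): "region" (400x640 bool, what is visible of it) and "extent" ([centre column, centre row, width, height] in pixels, round what is visible of it).
The state is a dict: "t": time; "joint_pos": joint angles; "qvel": joint speeds; "effort": joint torques, N m; "tcp_pos": TCP position; "ee_rot": TCP orientation; "wrist_force": force on the tool from outside, world axes, zero at the start; "moment": the same for the moment, N m; "grip_width": finger opening in mm.
Only numpy, scipy, OpenCV 4.12 (cv2) and the standard library are available. Lean on these libraries where they do the work, as an engineer would, in place of code of your own. Each camera call takes 0.05 s, during which the arm holds its last target.

TASK

Unscrew the cap from the treat dispenser's hopper, lift it off and stand it upright (grip bar up) in the shallow steel wash tray; put every biscuit into the open hopper; when all are in, pull the dispenser's sprung feed slide right out to its stop, hold it there for a moment and let it spring back. Leave the brushes, the comb and the canister where they are.

Things in the scene. Friction and masses are not known exactly. Their poses are not given: they have to be found in the camera images.
- cap_grip (a point): Grip point of the white screw cap, on its axis in the grip bar: 22 mm above the cap's flat top, 12 mm below the bar's top, 54 mm above the skirt's lower edge; 151 mm above the table at the start. The upright bar across the top is 64 mm long (cap's x), 16 mm thick (y), 34 mm tall and turns with the cap; z up. Right-hand thread: turn anticlockwise seen from above to unscrew.
- cap: The same cap, 86 mm diameter, ribbed skirt 32 mm tall to the flat top, about 0.12 kg; origin at the centre of the skirt's lower edge, z up. Starts screwed fully home on the hopper neck. The thread rises 8 mm a turn with 1 mm axial play each way, and holds the cap until it releases after about two turns (1.7 to 2.2); then it lifts off.
- mouth (a point): Centre of the open top of the hopper neck, at rim height, 125 mm above the table; axes are the dispenser's (-x is its front, where the feed slide is). The hopper is a vertical round well of 56 mm inner diameter, its floor 12 mm above the table; the neck's outer thread measures 75 mm across.
- dispenser: Treat dispenser, a white plastic box fixed to the table, 120 mm long (x: 70 mm in front of to 50 mm behind the hopper axis), 90 mm wide (y) and 90 mm tall; the threaded neck rises from its top. Origin on the hopper axis at table height.
- slide_grip (a point): Grip point of the grey upright fin of the feed slide, in front of the dispenser (105 mm from the hopper axis when in). The fin is 14 mm thick across the slide (dispenser's y), 26 mm long along it, from 22 to 90 mm above the table; this point is in its middle, 70 mm above the table; axes are the dispenser's. It slides level along the dispenser's -x.
- feed_slide (a joint): Travel of the feed slide in m: 0 in (sprung home), 0.030 pulled out at its stop. The spring pulls back with 3 N at rest and 7.5 N at the stop.
- tray: Open shallow steel wash tray fixed to the table, 160 mm (x) by 150 mm (y), 20 mm tall, walls and floor 5 mm thick; origin at the centre of its underside, axes along its sides.
- board: Wooden board fixed to the table, 220 mm (x) by 170 mm (y), 8 mm thick; origin at the centre of its underside. The biscuits start on it.
- treat1 (a point): Centre of biscuit 1: a brown rounded bar 40 mm long (its x), 20 mm wide (y) and 16 mm tall (z), lying flat at the start, about 14 g. Three to five of the five biscuits are present, lying on the board; None if absent.
- treat2 (a point): Centre of biscuit 2: a brown rounded bar 40 mm long (its x), 20 mm wide (y) and 16 mm tall (z), lying flat at the start, about 14 g. Three to five of the five biscuits are present, lying on the board; None if absent.
- treat3 (a point): Centre of biscuit 3: a brown rounded bar 40 mm long (its x), 20 mm wide (y) and 16 mm tall (z), lying flat at the start, about 14 g. Three to five of the five biscuits are present, lying on the board; None if absent.
- treat4 (a point): Centre of biscuit 4: a brown rounded bar 40 mm long (its x), 20 mm wide (y) and 16 mm tall (z), lying flat at the start, about 14 g. Three to five of the five biscuits are present, lying on the board; None if absent.
- treat5 (a point): Centre of biscuit 5: a brown rounded bar 40 mm long (its x), 20 mm wide (y) and 16 mm tall (z), lying flat at the start, about 14 g. Three to five of the five biscuits are present, lying on the board; None if absent.
- slicker: Coral slicker brush, lying; 27 mm tall, head 55 by 90 mm with a handle 120 mm long to its -x; origin under the head. Leave alone.
- comb: Steel comb lying flat, 190 by 38 mm, 6 mm thick; origin under its middle. Leave alone.
- canister: Closed ceramic canister, 94 mm diameter, 120 mm tall; origin under its centre. Leave alone.
- oval: Oval beechwood bristle brush lying bristles down, 118 by 58 mm, 36 mm tall; origin under its centre. Leave alone.
Mind the look-alikes: they are no part of the job. What is shaped like the part that bears treat2 but purple or yellow is not meant. What is shaped like the part that bears treat3 but white is not meant.

How it is judged (in metres and radians):
On the way, in this order (a step that is already met when the one before it is completed fails the run):
1. the cap is off the hopper neck (distance between cap and mouth above 0.07 m), for 0.2 s.
2. every biscuit is in the hopper (horizontal distance between each of treat1, treat2, treat3, treat4, treat5 and mouth below 0.028 m and z of each of treat1, treat2, treat3, treat4, treat5 in the frame of mouth below -0.012 m), for 0.2 s.
3. the feed slide is out at its stop (value of joint feed_slide above 0.0265 m), for 0.2 s.
At the end, for the whole second after the job is handed in: Every biscuit lies in the hopper well (centre over 12 mm below the rim), the cap stands upright (within 0.12 rad) on the floor of the wash tray, released and at rest, and the feed slide has sprung back to within 5 mm of home (all of step 2 and x of cap_grip in the frame of tray between -0.034 and 0.034 m and y of cap_grip in the frame of tray between -0.029 and 0.029 m and z of cap_grip in the frame of tray between 0.052 and 0.066 m and angle between cap_grip's own z axis and vertical below 0.12 rad and value of joint feed_slide below 0.005 m and linear speed of cap below 0.02 m/s); the robot touches nothing.
It fails at once if the slicker brush is moved more than 30 mm (distance of slicker from where it was at the start of the episode above 0.03 m).
It fails at once if the comb is moved more than 30 mm (distance of comb from where it was at the start of the episode above 0.03 m).
It fails at once if the canister is moved more than 30 mm (distance of canister from where it was at the start of the episode above 0.03 m).
It fails at once if the oval bristle brush is moved more than 30 mm (distance of oval from where it was at the start of the episode above 0.03 m).
Of biscuit1, biscuit2, biscuit3, biscuit4, biscuit5 only 3 to 5 are there at a start; the rules pass over those that are not, and their reading is None.
At some moment in a run one of biscuit1, biscuit2, biscuit3, biscuit4, biscuit5 may be knocked a few centimetres aside while the robot is not near it.
It also fails if it takes over 210 s, if anything falls off the work surface, if the arm or the gripper's body presses on something with over 40 N, if the wrist force passes 120 N, or if a joint passes its speed limit or range.

## Working session

There is one attempt and no reset: what is moved stays moved. The work goes in short steps, each a Python script; the robot and the scene stay as the last script left them, time stands still between calls to the robot, and variables do not carry over. Pictures are saved under pics/ and viewed, and the job is handed in when it is done.

```bash
mkdir -p pics; ls; python3 - <<'E'
from station import *
import cv2
o=get_obs(); print(o)
for n in ["scene","top","wrist"]:
    im=get_image(n); cv2.imwrite(f"pics/{n}0.png",im[:,:,::-1]); c=get_calibration(n); print(n,{k:(v.tolist() if hasattr(v,'tolist') else v) for k,v in c.items()})
E
```

```text
pics
{'t': 0.0, 'joint_pos': array([ 5.81422259e+01,  1.24764953e+01,  9.25296475e+01,  6.05156107e-04,
        7.51309672e+01, -6.42851692e+00]), 'qvel': array([ 0.00326678,  0.10228686, -0.01658819, -0.07411736,  0.10368003,
        0.05076792]), 'effort': array([-1.16339111e-04, -3.96838367e+01, -3.03856909e+01, -1.58324328e-04,
        9.41110746e-03,  1.53852771e-06]), 'tcp_pos': array([267.91495726, 563.7600294 , 229.96044819]), 'ee_rot': array([-1.79984068e+02,  1.36182485e-01,  6.45706057e+01]), 'wrist_force': array([-0.24336324,  0.55473065,  0.40966092]), 'moment': array([-0.03352701,  0.02130655, -0.05074795]), 'grip_width': 85.1404683209094}
scene {'fx': 440.34005490114504, 'fy': 440.34005490114504, 'cx': 311.9478050395702, 'cy': 205.16873095737998, 'R': [[0.7171277662964536, 0.6968737439807154, 0.009734051415495248], [0.6014376070308181, -0.6117402515888225, -0.513854716272107], [-0.35213714892879777, 0.3743539094711643, -0.857821997157891]], 't': [-396.5036342081102, -289.3394044966593, 1282.150598079407]}
top {'fx': 374.01807499791374, 'fy': 374.01807499791374, 'cx': 314.75143250396707, 'cy': 194.3577000251411, 'R': [[0.01755671086638842, -0.9998356343501068, 0.004523957037033655], [-0.9951962436604225, -0.0179107375997339, -0.09624781598985889], [0.0963130235624357, -0.002812429972881717, -0.9953471212245046]], 't': [2.5604249907112555, 559.4062324270685, 1055.0086996675127]}
wrist {'fx': 309.70691628693146, 'fy': 309.70691628693146, 'cx': 319.97538663055656, 'cy': 199.52486384694083, 'mount': [[0.9999993489745217, -5.5394848761842966e-05, 0.001139728890139909, -0.39104400276290807], [-0.00026322148721150064, 0.960684152805378, 0.2776434570867115, -70.86642997475145], [-0.0011102995005668529, -0.2776435763348806, 0.9606835127944039, -142.20210414825326], [0.0, 0.0, 0.0, 1.0]]}
```

View pics/scene0.png

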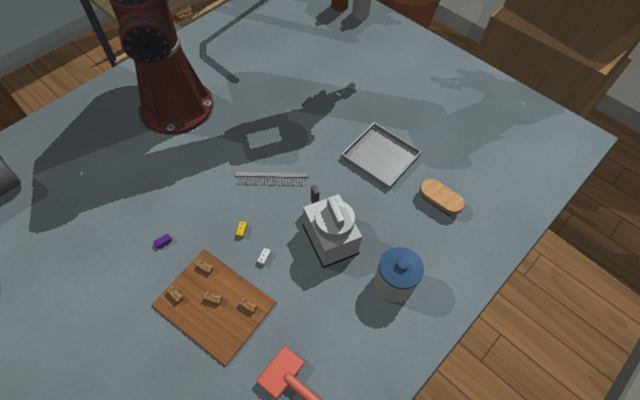

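View pics/top0.png

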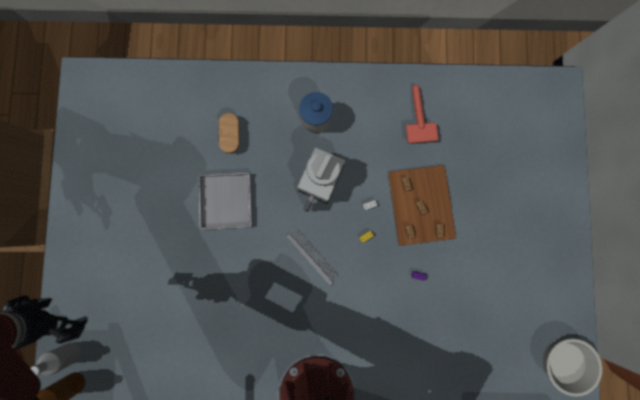

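View pics/wrist0.png

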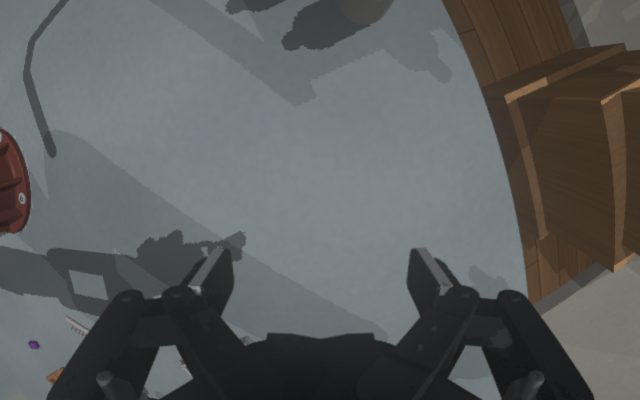

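Scene: the biscuit candidates are four brown bars on the board (top: 407,184; 422,207; 409,231; 440,230). The look-alikes lie off the board: white (370,204), yellow (367,237) and purple (419,276). The dispenser is at about (322,175), with its slide fin at about (310,205), and the tray is at (227,200). I choose the four brown bars and will check them in a close crop.

```bash
cat > h.py <<'E'
from station import *
import numpy as np, cv2
from scipy.spatial.transform import Rotation as Rn
def unproj(n,uv,z):
    c=get_calibration(n); R=np.array(c["R"]);t=np.array(c["t"])
    d=R.T@np.array([(uv[0]-c["cx"])/c["fx"],(uv[1]-c["cy"])/c["fy"],1.]); o=-R.T@t
    return o+d*(z-o[2])/d[2]
def proj(n,X):
    c=get_calibration(n); p=np.array(c["R"])@np.array(X,float)+np.array(c["t"])
    return np.array([c["cx"]+c["fx"]*p[0]/p[2],c["cy"]+c["fy"]*p[1]/p[2]])
def wcam(obs):
    M=np.array(get_calibration("wrist")["mount"]); T=np.eye(4)
    T[:3,:3]=Rn.from_euler('xyz',obs["ee_rot"],degrees=True).as_matrix(); T[:3,3]=obs["tcp_pos"]
    return T@M
def wunproj(obs,uv,z):
    c=get_calibration("wrist");W=wcam(obs)
    a=np.array([uv[0]-c["cx"],uv[1]-c["cy"]])/c["fx"]; r=np.linalg.norm(a)+1e-9
    d=W[:3,:3]@np.array([*(a/r*np.sin(r)),np.cos(r)]); o=W[:3,3]
    return o+d*(z-o[2])/d[2]
def wproj(obs,X):
    c=get_calibration("wrist");W=wcam(obs)
    p=W[:3,:3].T@(np.array(X,float)-W[:3,3]); th=np.arctan2(np.hypot(p[0],p[1]),p[2]); n=p[:2]/(np.hypot(p[0],p[1])+1e-9)
    return np.array([c["cx"],c["cy"]])+c["fx"]*th*n
def save(n,name,crop=None,s=1):
    o=get_obs(); im=get_image(n)[:,:,::-1]
    if crop: im=im[crop[1]:crop[3],crop[0]:crop[2]]
    cv2.imwrite("pics/"+name,cv2.resize(im,None,fx=s,fy=s,interpolation=cv2.INTER_CUBIC)); return o
def mask_xy(reg,un,z):
    """region outline to plane, min-area rect"""
    cs,_=cv2.findContours(reg.astype(np.uint8),cv2.RETR_EXTERNAL,cv2.CHAIN_APPROX_NONE)
    c=max(cs,key=cv2.contourArea)[:,0,:]
    P=np.array([un(p,z)[:2] for p in c],np.float32)
    (cx,cy),(w,h),a=cv2.minAreaRect(P)
    if w<h: w,h,a=h,w,a+90
    return np.array([cx,cy]),(w,h),(a+90)%180-90
E
python3 - <<'E'
from h import *
save("top","t1.png",(280,120,480,260),4); save("scene","s1.png",(140,150,440,340),2.6)
H=dict(treat1=12,treat2=12,tray=20,board=8,dispenser=90,cap=117,slide_grip=90,slicker=20,comb=6,canister=120,oval=36)
for cam in ["top","scene"]:
  get_image(cam)
  for k,z in H.items():
    for r in regions_of(k,cam)[:8]:
        if r["score"]<.2: continue
        xy,wh,a=mask_xy(r["region"],lambda p,z:unproj(cam,p,z),z)
        print(cam,k,round(r["score"],2),np.round(r["extent"]),xy.round(),np.round(wh),round(a))
E
```

```text
top treat1 0.62 [421. 206.  10.   6.] [ 530. -299.] [42. 24.] 26
top treat1 0.55 [410. 230.   8.  15.] [ 457. -263.] [40. 21.] 14
top treat1 0.54 [368. 238.  10.   9.] [ 440. -137.] [38. 19.] -56
top treat1 0.53 [443. 231.  11.  13.] [ 460. -352.] [41. 26.] -1
top treat1 0.45 [420. 275.  12.   9.] [ 331. -289.] [42. 20.] 80
top treat1 0.39 [369. 205.  13.   8.] [ 532. -147.] [37. 18.] -71
top treat1 0.34 [422. 113.  30.  56.] [ 811. -294.] [175.  90.] 6
top treat2 0.62 [421. 206.  10.   6.] [ 530. -299.] [42. 24.] 26
top treat2 0.55 [410. 230.   8.  15.] [ 457. -263.] [40. 21.] 14
top treat2 0.54 [368. 238.  10.   9.] [ 440. -137.] [38. 19.] -56
top treat2 0.53 [443. 231.  11.  13.] [ 460. -352.] [41. 26.] -1
top treat2 0.45 [420. 275.  12.   9.] [ 331. -289.] [42. 20.] 80
top treat2 0.39 [369. 205.  13.   8.] [ 532. -147.] [37. 18.] -71
top treat2 0.34 [422. 113.  30.  56.] [ 811. -294.] [175.  90.] 6
top tray 0.56 [225. 201.  54.  60.] [537. 273.] [159. 153.] 4
top board 0.84 [423. 207.  73.  85.] [ 536. -302.] [224. 174.] 9
top dispenser 0.94 [321. 180.  41.  65.] [555.  16.] [103
[... 1088 characters left out ...]
0.  12.] [ 461. -262.] [47. 25.] 14
scene treat2 0.45 [264. 257.  15.  20.] [ 539. -148.] [42. 22.] -67
scene tray 0.79 [380. 158.  85.  66.] [545. 268.] [164. 164.] 4
scene board 0.67 [214. 310. 125. 113.] [ 542. -301.] [220. 171.] 8
scene dispenser 0.76 [333. 229.  61.  83.] [608. -11.] [200. 110.] -23
scene cap 0.89 [334. 220.  41.  47.] [624.  -7.] [99. 91.] -89
scene cap 0.31 [213. 300.  20.  14.] [ 575. -306.] [38. 18.] 23
scene slicker 0.74 [286. 371.  64.  54.] [ 784. -297.] [119.  91.] 3
scene comb 0.75 [270. 178.  70.   9.] [386.  16.] [181.  35.] 45
scene canister 0.67 [399. 275.  50.  54.] [803. -12.] [123.  91.] -76
scene oval 0.64 [443. 197.  47.  35.] [743. 260.] [115.  69.] 4
```

View pics/t1.png

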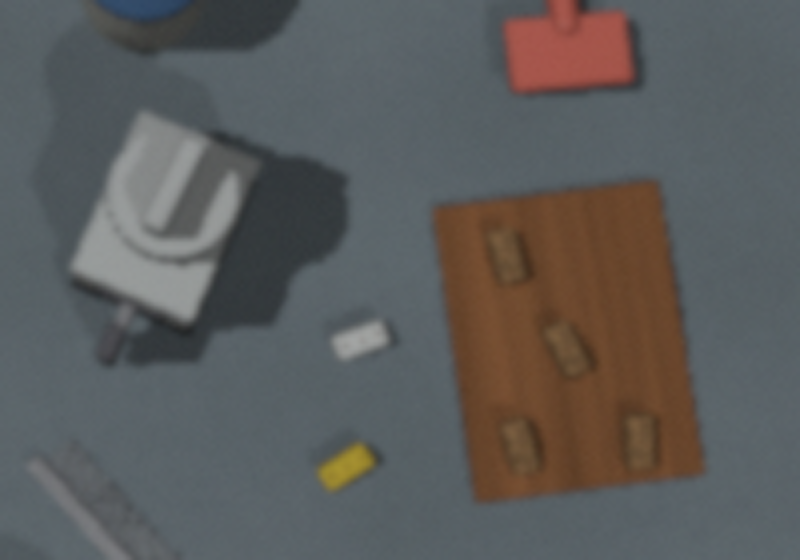

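View pics/s1.png

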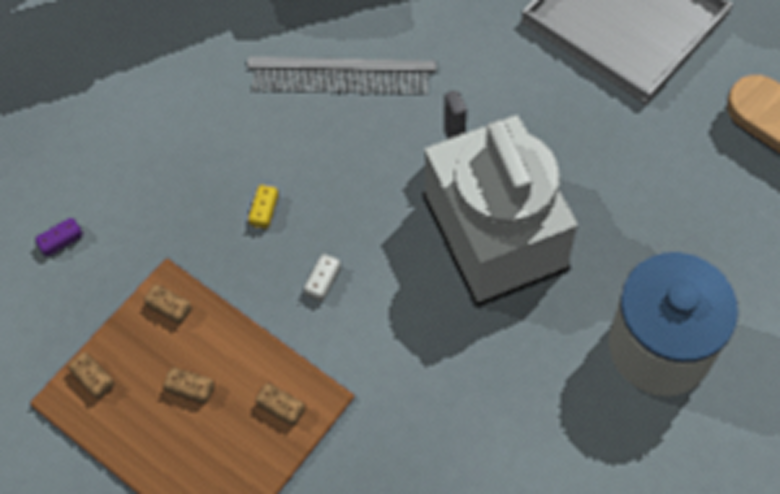

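The four brown bars on the board (crop: 508,255; 567,348; 520,445; 640,440) are the biscuits, and the white, yellow and purple bars are the decoys. The fin is at crop (112,345). Next I look at the cap from above with the wrist camera.

```bash
python3 - <<'E'
from h import *
import station
print([k for k in dir(station) if not k.startswith('_')])
print(getattr(station,'grasp_offset',None))
goto([560,-5,340],[180,0,70]); o=get_obs(); print(o["t"],o["joint_pos"].round(1),o["tcp_pos"].round(1),o["ee_rot"].round(1))
o=save("wrist","w1.png")
for k,z in [("cap",117),("dispenser",90),("slide_grip",90)]:
  for r in regions_of(k,"wrist")[:2]:
    xy,wh,a=mask_xy(r["region"],lambda p,z:wunproj(o,p,z),z); print(k,round(r["score"],2),np.round(r["extent"]),xy.round(1),np.round(wh,1),round(a,1))
E
```

```text
['Unreachable', 'get_calibration', 'get_image', 'get_obs', 'goto', 'grasp_offset', 'grip', 'move_j', 'move_l', 'regions_of', 'sign_off', 'solve_ik', 'spot_in', 'wait']
18.700000000000003
3.7667 [ -7.6   0.6  93.9   0.   85.6 -77.7] [559.9  -4.1 339.7] [-180.    -0.    70.1]
cap 0.63 [337. 219.  69.  74.] [622.   -5.1] [91.1 89.2] 20.6
dispenser 0.61 [337. 183.  71. 127.] [560.4  19.5] [107.9  90.4] -20.8
slide_grip 0.91 [338. 137.  10.  30.] [528.9  32.8] [39.5 15.2] -19.6
slide_grip 0.31 [228. 316.  20.  42.] [ 724.1 -217. ] [43.6 19.1] -45.6
```

View pics/w1.png

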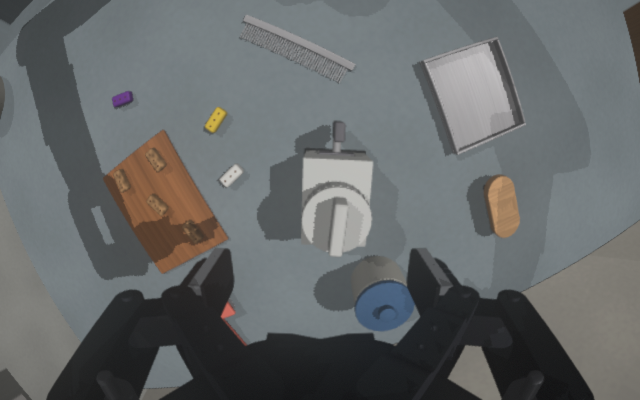

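The cap's bar runs from about (345,198) to (338,255), nearly along the dispenser axis, and the fin is at (338,130). I move closer for a precise bar angle and centre.

```bash
python3 - <<'E'
from h import *
move_l([600,0,260],[180,0,70],200); wait(.3)
o=save("wrist","w2.png",(220,60,460,300),3)
for k,z in [("cap",117),("dispenser",90),("slide_grip",90)]:
  for r in regions_of(k,"wrist")[:1]:
    xy,wh,a=mask_xy(r["region"],lambda p,z:wunproj(o,p,z),z); print(k,round(r["score"],2),np.round(r["extent"]),xy.round(1),np.round(wh,1),round(a,1))
print(o["tcp_pos"],o["ee_rot"])
E
```

```text
cap 0.93 [324. 210.  94.  98.] [623.4  -6.3] [94.2 91.5] 11.1
dispenser 0.88 [326. 167.  85. 161.] [561.1  19.6] [103.1  89.1] -21.4
slide_grip 0.66 [326. 108.  10.  41.] [532.   32.4] [39.6 14. ] -20.0
[ 6.00473956e+02 -1.21077910e-01  2.61689710e+02] [ 1.79849376e+02 -3.39733059e-02  6.99964054e+01]
```

View pics/w2.png

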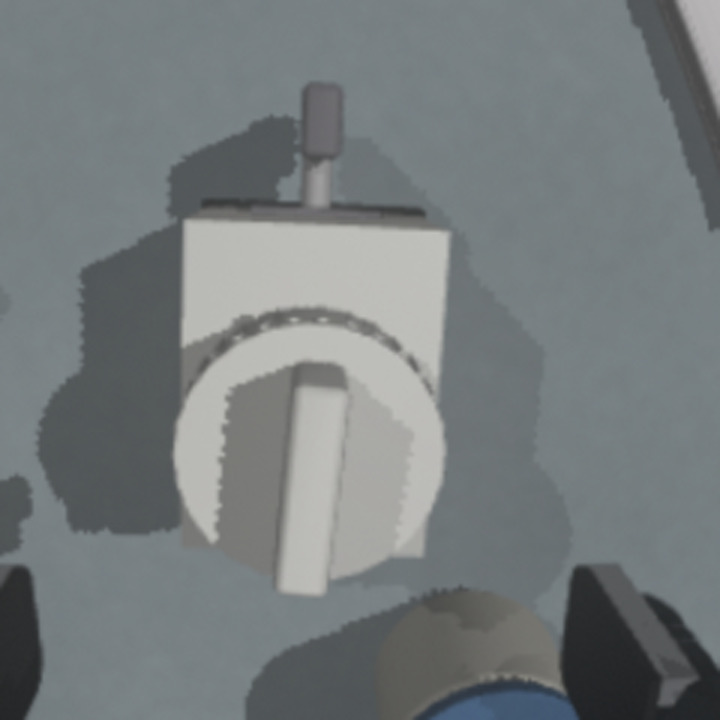

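```bash
python3 - <<'E'
from h import *
o={"tcp_pos":np.array([600.47,-.12,261.69]),"ee_rot":np.array([179.85,-.034,69.996])}
f=lambda p,z: wunproj(o,(p[0]/3+220,p[1]/3+60),z)[:2].round(1)
B=np.array([f(p,163) for p in [(297,388),(349,388),(327,594),(276,590)]]); print(B,B.mean(0)); d=B[2]+B[3]-B[0]-B[1]; print(np.hypot(*d)/2,np.degrees(np.arctan2(d[1],d[0])))
F=np.array([f(p,90) for p in [(303,85),(343,85),(341,155),(302,155)]]); print(F,F.mean(0))
a,b=f((184,218),90),f((450,232),90); print(a,b,np.hypot(*(a-b)),np.degrees(np.arctan2(*(b-a)[::-1]))); print((a+b)/2)
c,e=f((184,545),90),f((424,555),90)
print(c,e)
# cap flat top circle z=129: leftmost, rightmost
print(f((175,455),129),f((444,455),129))
E
```

```text
[[591.3   2.4]
 [596.   15.5]
 [651.9 -10.5]
 [645.6 -23.9]] [621.2    -4.125]
60.990429577106624 -25.38862552711196
[[511.7  33.4]
 [516.2  45.9]
 [538.3  37.2]
 [533.9  25. ]] [525.025  35.375]
[540.  -19.6] [575.   63.5] 90.1698951978985 67.16018133993796
[557.5   21.95]
[650.8 -64. ] [685.2  18.4]
[606.6 -44. ] [635.6  35.4]
```

```bash
cat >> h.py <<'E'
AX=np.array([621.5,-4.4]); DY=-22.3
def turn(y0,y1,z0,n):
    for i in range(1,n+1):
        y=y0+(y1-y0)*i/n
        goto([*AX,z0+8*(y-y0)/360],[180,0,y]); o=get_obs()
        print("t%.1f yaw%.1f z%.1f w%.1f"%(o["t"],o["ee_rot"][2],o["tcp_pos"][2],o["grip_width"]),o["wrist_force"].round(1),o["moment"].round(2))
    return z0+8*(y1-y0)/360
E
python3 - <<'E'
from h import *
goto([*AX,230],[180,0,-20]); goto([*AX,200],[180,0,-115.4]); grip(45)
o=get_obs(); print(o["t"],o["joint_pos"].round(1),o["tcp_pos"].round(1),o["ee_rot"])
move_l([*AX,133.5],None,100); grip(5,80); o=get_obs(); print(o["t"],o["tcp_pos"].round(1),o["grip_width"],o["wrist_force"].round(1),o["moment"].round(2))
save("wrist","w3.png")
E
```

```text
8.4167 [ -6.9  13.6  94.5   0.   71.9 108.5] [621.5  -4.4 200. ] [ 1.79999227e+02  6.77282791e-04 -1.15399070e+02]
9.6083 [622.5  -4.5 134.9] 14.4815654555599 [0.7 0.9 4.2] [-0.07  0.03 -0.05]
```

View pics/w3.png

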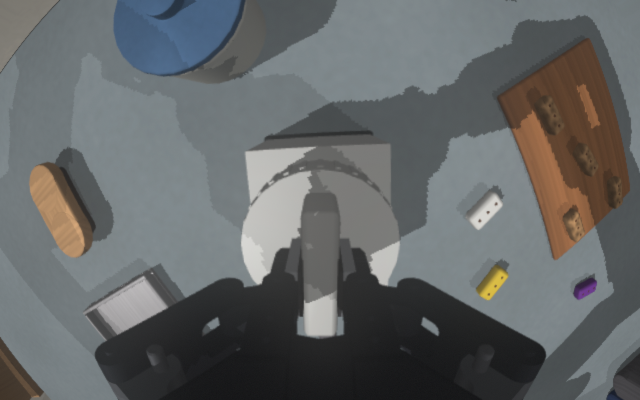

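The bar is gripped squarely between the pads at (320,250) and the forces are low. I start the first stroke.

```bash
python3 - <<'E'
from h import *
turn(-115.4,-75,133.5,1)
o=get_obs();print(o["joint_pos"].round(1))
turn(-75,135,133.5+8*40.4/360,3)
E
```

```text
t10.4 yaw-75.1 z134.8 w14.7 [0.2 0.4 3.6] [-0.03 -0.01 -0.01]
[-6.9 17.5 97.2  0.  65.3 68.2]
t11.5 yaw-5.1 z136.1 w14.8 [0.3 0.9 3.8] [ 0.02 -0.13  0.02]
t12.6 yaw64.9 z137.6 w14.6 [-0.8  0.3  2.4] [ 0.11 -0.02  0.02]
t13.7 yaw135.0 z139.1 w15.1 [ 0.3 -0.3  3.4] [-0.03  0.01  0.01]
```

```bash
python3 - <<'E'
from h import *
z=133.5+8*250.4/360
for k in range(2):
    grip(84); goto([*AX,z],[180,0,45]); goto([*AX,z],[180,0,-45]); grip(5,80); o=get_obs(); print("regrip",o["t"],o["grip_width"],o["moment"].round(2))
    z=turn(-45,135,z,2)
print(z)
save("wrist","w4.png")
E
```

```text
regrip 17.85 15.064191709144687 [-0.05 -0.01 -0.01]
t19.2 yaw45.0 z141.2 w14.5 [ 0.2 -0.7  1.4] [-0.05  0.02  0.01]
t20.6 yaw135.0 z143.2 w14.5 [-0.7  0.   1.2] [-0.01 -0.01  0.04]
regrip 24.7583 14.826045055012539 [ 0.06 -0.02 -0.01]
t26.2 yaw45.0 z145.2 w14.4 [ 0.1 -0.3  0.5] [-0.03 -0.05 -0.01]
t27.6 yaw135.0 z147.2 w14.6 [-0.2  0.3  1.5] [-0.02 -0.06  0.01]
147.06444444444443
```

View pics/w4.png

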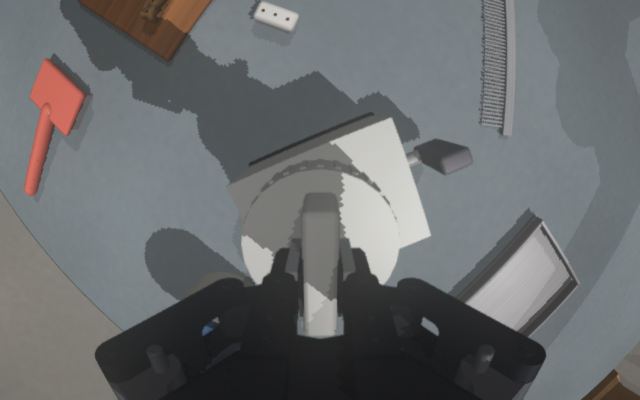

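```bash
python3 - <<'E'
from h import *
z=147.06
grip(84); goto([*AX,z],[180,0,45]); goto([*AX,z],[180,0,-45]); grip(5,80)
z=turn(-45,135,z,2)
for d in (2,4,8,14):
    move_l([*AX,z+d],None,30); o=get_obs(); print(d,o["t"],o["tcp_pos"].round(1),o["grip_width"],o["wrist_force"].round(1))
    if o["wrist_force"][2]<-15: break
E
```

```text
t33.1 yaw45.0 z149.3 w14.7 [0.1 0.3 1.7] [-0.03 -0.05  0.02]
t34.5 yaw135.0 z151.2 w14.6 [-0.3 -0.7  1. ] [-0.02 -0.1   0.05]
2 34.7667 [621.   -4.3 152.5] 14.876728739762983 [ 0.9  0.4 -1.2]
4 35.0167 [621.4  -4.3 155. ] 14.87721348729946 [ 0.8  1.1 -1.5]
8 35.3 [621.7  -4.4 159.5] 14.620764807886093 [ 0.1  0.4 -1. ]
14 35.65 [621.8  -4.4 165.6] 14.57223861879903 [-1.5 -0.3 -1. ]
```

```bash
python3 - <<'E'
from h import *
move_l([*AX,235],None,120); goto([545,150,260],[180,0,90]); wait(.2)
o=save("wrist","w5.png"); print(o["t"],o["tcp_pos"],o["ee_rot"],o["grip_width"],o["wrist_force"])
for r in regions_of("tray","wrist")[:1]:
    xy,wh,a=mask_xy(r["region"],lambda p,z:wunproj(o,p,z),20); print(round(r["score"],2),xy.round(1),np.round(wh,1),round(a,1))
save("top","t2.png",(180,100,480,280),2.6)
for r in regions_of("tray","top")[:1]:
    xy,wh,a=mask_xy(r["region"],lambda p,z:unproj("top",p,z),20); print(round(r["score"],2),xy.round(1),np.round(wh,1),round(a,1))
E
```

```text
37.5667 [545.28399053 149.21898719 259.59908282] [-1.79967983e+02  1.63057462e-02  8.99482688e+01] 14.576539699106313 [ 0.10690838 -0.50793876 -1.13103675]
0.73 [539.3 275.4] [161.6 154.2] 4.2
0.81 [505.9 267.3] [130.6  96.3] -88.0
```

View pics/w5.png

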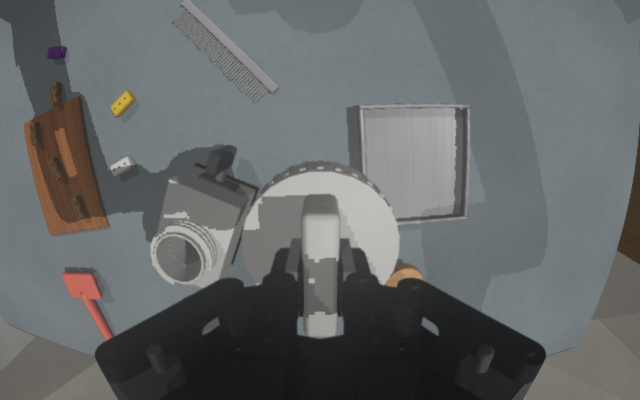

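View pics/t2.png

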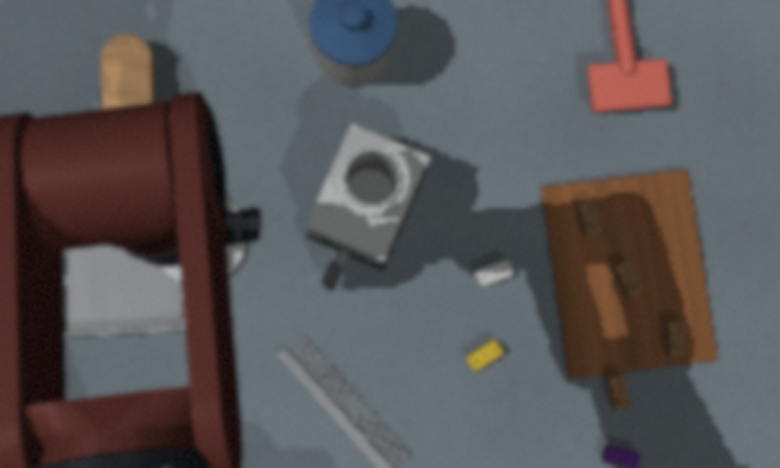

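The cap is off and the neck open (wrist 185,252). The tray centre is about (539,274), where the wrist and top cameras agree. One biscuit has been knocked beyond the board's edge (top crop 617,388), so I will remeasure the biscuits after placing the cap.

```bash
python3 - <<'E'
from h import *
T=[539,274]
move_l([*T,150],None,200); move_l([*T,50],None,120); wait(.2); f0=get_obs()["wrist_force"][2]
for z in np.arange(48,36,-1):
    move_l([*T,z],None,20); o=get_obs(); f=o["wrist_force"][2]-f0
    if f>3: break
print(z,f,o["tcp_pos"],o["t"])
grip(40); wait(.3); move_l([*T,130],None,150); 
o=save("wrist","w6.png",(120,40,520,340),2); 
for n,z in (("cap",37),("tray",20)):
  for r in regions_of(n,"wrist")[:1]:
    xy,wh,a=mask_xy(r["region"],lambda p,z:wunproj(o,p,z),z); print(n,round(r["score"],2),xy.round(1),np.round(wh,1),round(a,1))
E
```

```text
42 6.432451398766149 [539.43157598 274.19769672  42.85751345] 41.6833
cap 0.77 [538.1 274.6] [86.2 86.1] -43.0
tray 0.71 [538.7 276.3] [159.6 149.3] 3.8
```

View pics/w6.png

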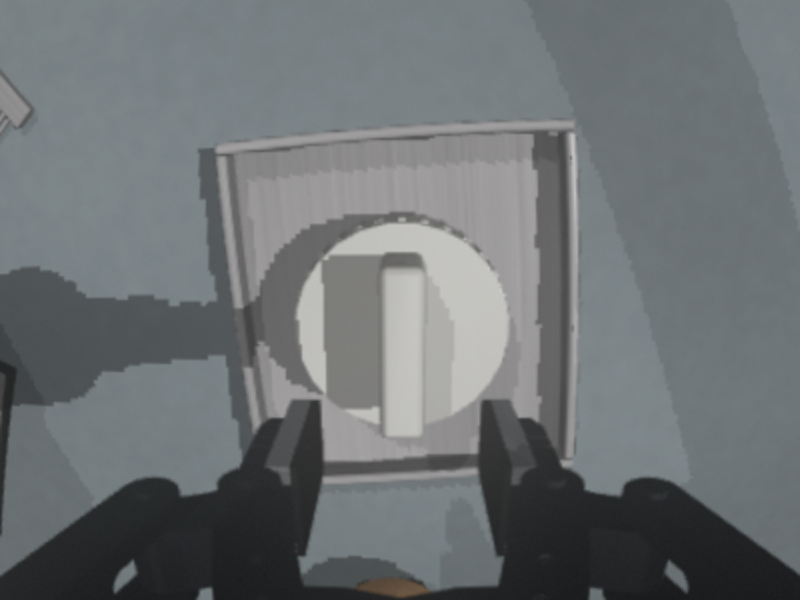

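The cap stands upright at the centre of the tray (crop 403,325). Next I survey the biscuits.

```bash
cat >> h.py <<'E'
def biscuits(o,z=16):
    """each biscuit found by colour + network; brown only"""
    im=get_image("wrist"); out=[]
    for r in regions_of("treat1","wrist"):
        if r["score"]<.2: continue
        xy,wh,a=mask_xy(r["region"],lambda p,z:wunproj(o,p,z),z)
        out.append((xy,wh,a,im[r["region"]].mean(0),r["score"],r["extent"]))
        print(round(r["score"],2),np.round(r["extent"][:2]),xy.round(1),np.round(wh,1),round(a,1),im[r["region"]].mean(0).round())
    return out
E
python3 - <<'E'
from h import *
move_l([539,274,230],None,200); goto([490,-290,270],[180,0,90]); wait(.2)
o=save("wrist","w7.png",(120,20,520,320),2); print(o["t"],o["tcp_pos"],o["ee_rot"],o["joint_pos"].round(1)); biscuits(o)
E
```

```text
46.125 [ 490.37937813 -289.30092691  269.94347529] [-1.79999296e+02 -6.42056960e-03  9.00752467e+01] [ -37.6    4.    97.7    0.    78.3 -127.7]
0.98 [275. 147.] [ 465.7 -347.2] [40.6 21.1] -1.2 [143. 111.  82.]
0.82 [320.  48.] [ 335.5 -288.2] [38.3 19.8] 81.2 [105.  71. 130.]
0.75 [346. 246.] [ 598.5 -251.5] [44.4 21.9] 14.9 [139. 107.  77.]
0.73 [433. 135.] [ 442.7 -138.5] [42.3 22.4] -58.2 [183. 166.  79.]
0.69 [324. 102.] [ 406.8 -282.9] [42.1 21.2] 8.0 [139. 111.  85.]
0.67 [315. 198.] [ 531.7 -294.8] [40.4 21.1] 26.0 [145. 111.  78.]
0.63 [418. 199.] [ 533.  -149.2] [40.  22.5] -70.3 [181. 179. 176.]
0.28 [512. 250.] [622.   56.1] [232.1 206.3] 67.8 [112. 112. 110.]
```

View pics/w7.png

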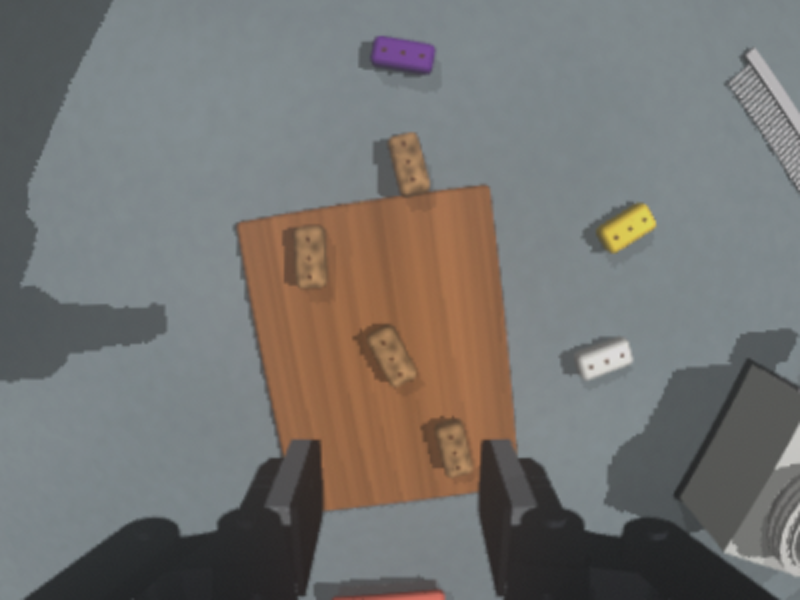

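Brown biscuits: A (407,-283, at the board's near edge), B (466,-347), C (532,-295) and D (598.5,-251.5). Their sizes (about 41 x 21 mm) fit. Purple, yellow and white are rejected. I pick B first as the cleanest one.

```bash
cat >> h.py <<'E'
def pick(x,y,a,z=10.5,up=180):
    yaw=a-90
    goto([x,y,80],[180,0,yaw]); grip(45); move_l([x,y,z],None,120); 
    grip(5,30); o=get_obs(); print("grip",o["t"],o["tcp_pos"].round(1),o["grip_width"],o["wrist_force"].round(1))
    move_l([x,y,up],None,250); o=get_obs(); print("up",o["grip_width"]); return o["grip_width"]
def drop(yaw=-112.3):
    goto([*AX,180],[180,0,yaw]); move_l([*AX,129.5],None,120); wait(.2); o=get_obs(); print("drop",o["t"],o["tcp_pos"].round(1),o["grip_width"],o["wrist_force"].round(1))
    grip(45); wait(.3); move_l([*AX,190],None,250); grip(45)
E
python3 - <<'E'
from h import *
goto([466,-347.5,120],[180,0,-91])
w=pick(466,-347.5,-1)
save("wrist","w8.png",(120,20,520,320),1.5)
if w>15: drop()
goto([600,-70,230],[180,0,-112.3]); save("wrist","w9.png",(120,20,520,320),1.5)
print(get_obs()["t"])
E
```

```text
grip 50.4333 [ 467.  -348.4   11.9] 19.103233976833877 [-0.5  0.6  3.6]
up 19.341671624936566
drop 53.4917 [622.5  -4.5 130.9] 19.139381033122064 [-0.1 -0.9 -0.1]
55.2333
```

View pics/w8.png

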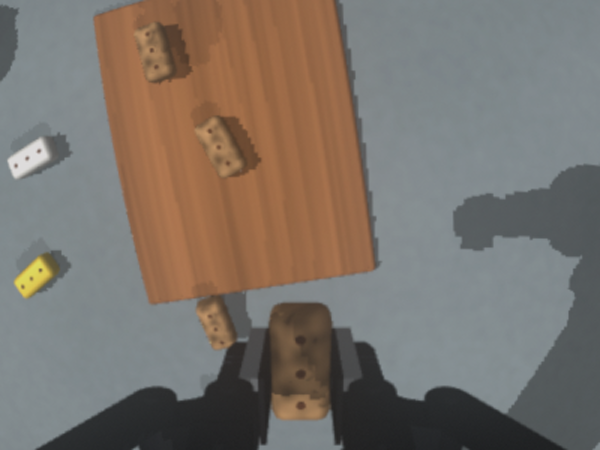

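View pics/w9.png

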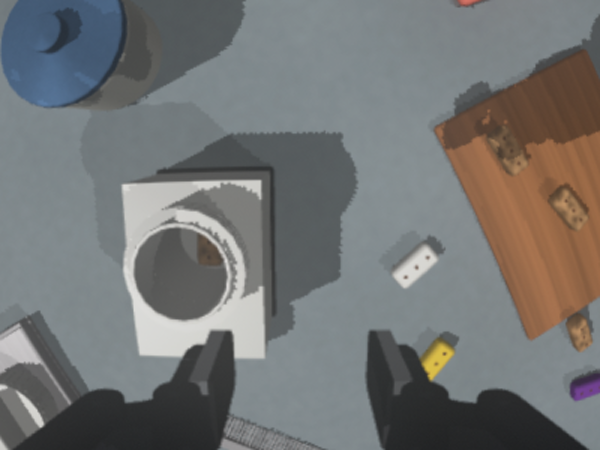

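Biscuit B is in the well (crop 210,248). C and D haven't moved, so they are next, then A after a fresh look.

```bash
python3 - <<'E'
from h import *
goto([532,-295,130],[180,0,-64])
if pick(532,-295.5,26)>15: drop()
goto([560,-230,200],[180,0,-75]); wait(.1); o=save("wrist","w10.png",(120,20,520,320),1.5); print(o["t"]); biscuits(o)
E
```

```text
grip 57.9667 [ 533.1 -296.3   12. ] 19.11702411221044 [ 0.3 -0.   4.7]
up 19.510399603995808
drop 60.7833 [622.5  -4.6 130.9] 19.17460356198583 [-0.3  0.4  0.1]
63.1333
0.98 [331. 305.] [ 407.9 -283.3] [41.3 19.3] 15.3 [135. 107.  80.]
0.97 [243. 182.] [ 537.2 -147.7] [41.6 21.2] -67.2 [190. 189. 186.]
0.8 [349. 150.] [ 598.4 -252.1] [41.9 21.3] 15.7 [148. 113.  82.]
0.56 [221. 250.] [ 447.3 -138. ] [43.4 21.7] -56.2 [184. 161.  72.]
```

View pics/w10.png

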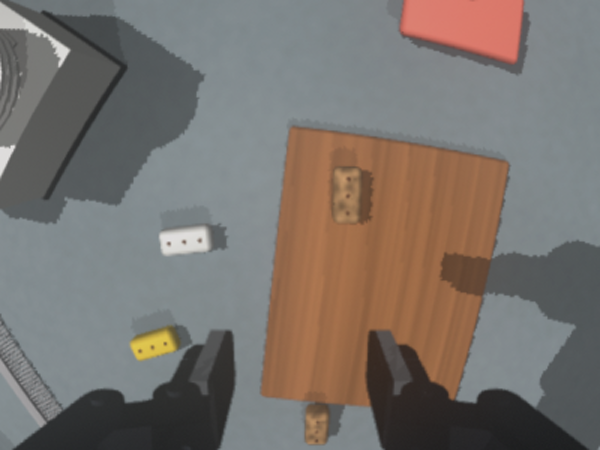

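```bash
python3 - <<'E'
from h import *
goto([598.4,-251.8,130],[180,0,-75])
if pick(598.4,-252,15)>15: drop()
goto([440,-270,160],[180,0,-80]); wait(.2); o=save("wrist","w11.png",(170,100,470,325),2.6); print(o["t"]); biscuits(o,14)
E
```

```text
grip 65.3167 [ 599.6 -252.6   12. ] 19.24264686095872 [-0.   0.3  3.2]
up 18.960620871902027
drop 67.8917 [622.5  -4.6 130.9] 19.282372412160775 [ 0.2 -0.3 -0. ]
70.5917
0.84 [319. 281.] [ 336.4 -287.5] [40.9 26.1] 79.3 [ 95.  65. 118.]
0.83 [328. 221.] [ 407.3 -283.9] [41.3 20.8] 11.2 [135. 107.  82.]
0.78 [212.  73.] [ 534.3 -148.9] [41.6 20.6] -69.1 [183. 181. 179.]
```

View pics/w11.png

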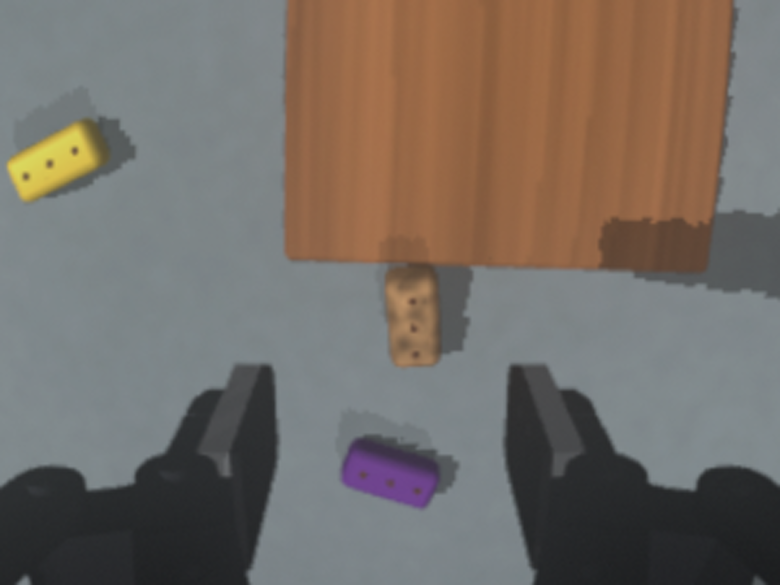

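Biscuit A lies on the table against the board's near edge (crop 412,315). Purple is well clear, so I grasp A low, about 3 mm toward the robot to keep the pads off the board.

```bash
python3 - <<'E'
from h import *
goto([405,-284,120],[180,0,-80])
w=pick(405,-284,10,z=4)
save("wrist","w12.png",(120,20,520,320),1.5)
if w>15: drop()
print(get_obs()["t"])
goto([*(AX+[-25,8]),250],[180,0,-112.3]); wait(.2); save("wrist","w13.png",(170,50,470,275),2.6)
E
```

```text
grip 72.7 [ 405.8 -284.7    5.1] 19.23748054349248 [-0.9  0.   3.9]
up 19.57319984943091
drop 75.7 [622.5  -4.6 131. ] 19.245486776487713 [ 1.5 -0.3 -0.2]
76.975
```

View pics/w12.png

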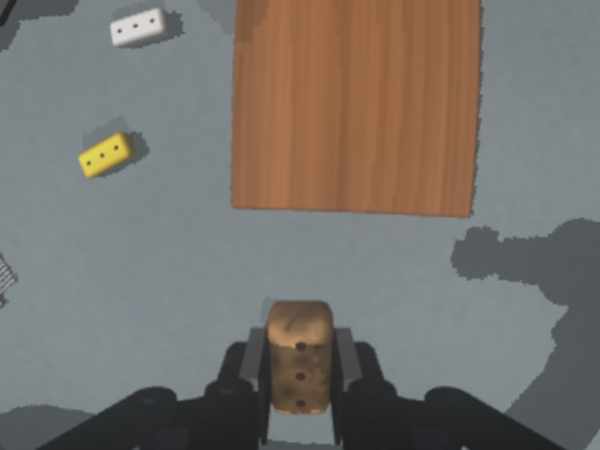

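View pics/w13.png

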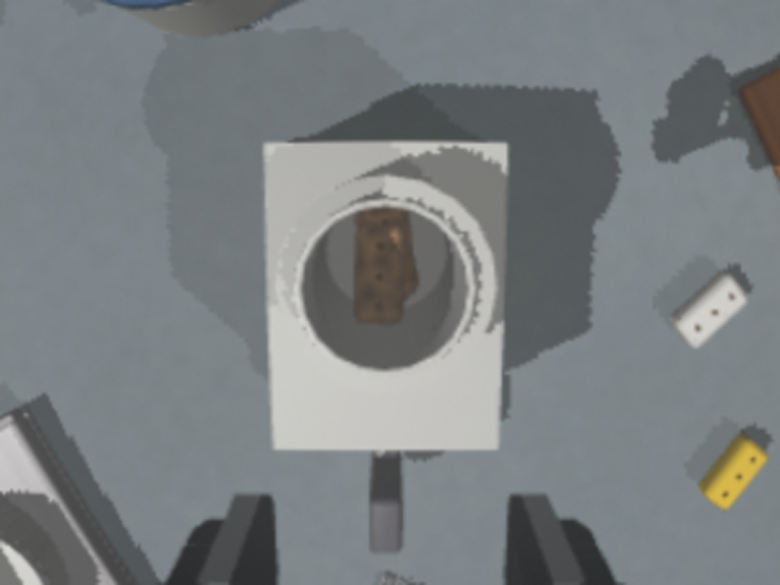

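All four biscuits are in the well (crop 383,265). Before the slide I check for a fifth in the scene view, and check the fin position.

```bash
python3 - <<'E'
from h import *
save("scene","s2.png"); u=np.array([np.cos(np.radians(DY)),np.sin(np.radians(DY))])
print(get_obs()["t"],AX-105*u)
o=get_obs(); get_image("wrist")
for r in regions_of("slide_grip","wrist")[:1]:
    print(r["score"],mask_xy(r["region"],lambda p,z:wunproj(o,p,z),90), wproj(o,[*(AX-105*u),90]),r["extent"])
E
```

```text
77.6417 [524.35297957  35.44289675]
0.73 (array([536.46887207,  29.9995079 ]), (44.4232177734375, 13.030235290527344), -22.24529266357422) [317.56212239 253.7009108 ] [316.7, 241.2, 13.4, 36.7]
```

View pics/s2.png

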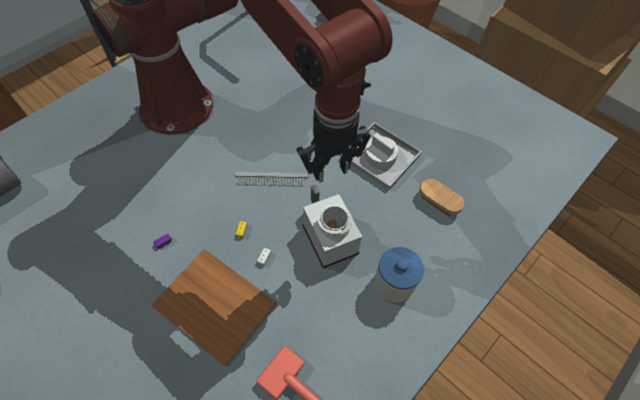

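The board is empty and no other brown bar shows. The fin fits the predicted (524.4, 35.4). Now I pull the slide.

```bash
python3 - <<'E'
from h import *
u=np.array([np.cos(np.radians(DY)),np.sin(np.radians(DY))]); P=AX-105*u-1.0*u
goto([*P,150],[180,0,DY-90]); grip(50); move_l([*P,52],None,120); f0=get_obs()["wrist_force"]; grip(4,80)
o=get_obs(); print(o["t"],o["grip_width"],o["tcp_pos"].round(1),o["wrist_force"].round(1))
for d in (8,16,24,28,30,32,33):
    move_l([*(P-d*u),52],None,50); o=get_obs(); f=(o["wrist_force"]-f0)[:2]@u
    print(d,round(o["t"],1),(P-o["tcp_pos"][:2])@u,f.round(1),o["grip_width"])
    if f>16: break
wait(1.0); o=get_obs(); print((P-o["tcp_pos"][:2])@u,((o["wrist_force"]-f0)[:2]@u).round(1))
save("wrist","w14.png",(120,20,520,320),1.5)
E
```

```text
79.925 12.982602535599849 [523.9  35.3  53. ] [-2.9 -2.7  5.4]
8 80.2 6.176575911620353 4.3 13.193003665561042
16 80.5 13.792350306084245 6.5 12.96662870796272
24 80.8 21.407870336957103 5.1 12.883897440037053
28 81.1 25.154928824086902 6.4 12.751037405240288
30 81.3 26.9775093029804 7.0 13.004489266438807
32 81.6 28.89224408175367 6.8 13.139312389873773
33 81.8 29.282526075963684 7.6 13.325925523812426
29.23716081560066 8.4
```

View pics/w14.png

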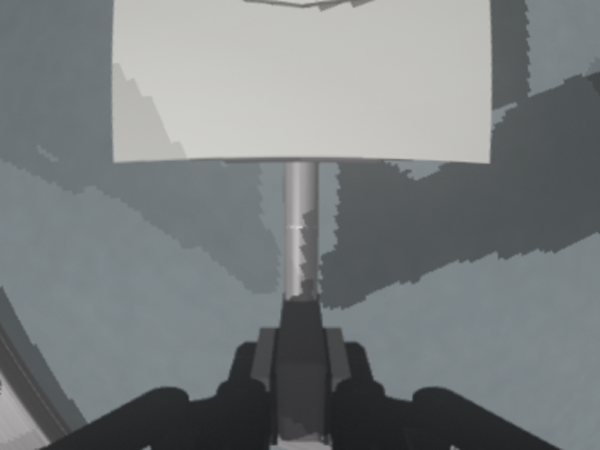

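```bash
python3 - <<'E'
from h import *
u=np.array([np.cos(np.radians(DY)),np.sin(np.radians(DY))]); P=AX-106*u
for d in (35,37,39):
    move_l([*(P-d*u),52],None,40); o=get_obs(); print(d,(P-o["tcp_pos"][:2])@u,(o["wrist_force"][:2]@u).round(1),o["grip_width"])
wait(1.0)
save("wrist","w15.png",(170,0,470,225),1)
grip(50); wait(1.0); p=get_obs()["tcp_pos"]; move_l([p[0],p[1],180],None,150); wait(.3)
goto([*(AX+[-70,25]),260],[180,0,-112.3]); wait(.3); o=save("wrist","w16.png",(120,20,520,320),2); print(o["t"])
get_image("wrist")
for n,z in (("slide_grip",90),("cap",37),("tray",20)):
  for r in regions_of(n,"wrist")[:1]:
    xy,wh,a=mask_xy(r["region"],lambda p,z:wunproj(o,p,z),z); print(n,round(r["score"],2),xy.round(1),np.round(wh,1),round(a,1),r["extent"])
print(wproj(o,[*(AX-105*u),90]))
E
```

```text
35 29.22926022170496 14.5 13.129218711846779
37 29.31072419160087 17.9 13.590600248895889
39 29.29915957262509 24.8 13.112669009584614
88.25
slide_grip 0.89 [535.1  30.5] [44.5 12.7] -22.3 [315.6, 196.5, 8.2, 44.8]
cap 0.72 [541.1 264.2] [104.8  84.1] -76.8 [163.2, 244.9, 56.7, 61.9]
tray 0.85 [539.5 270.6] [162.6 161.5] -85.8 [169.4, 230.6, 122.7, 118.5]
[316.45942561 207.6911616 ]
```

View pics/w16.png

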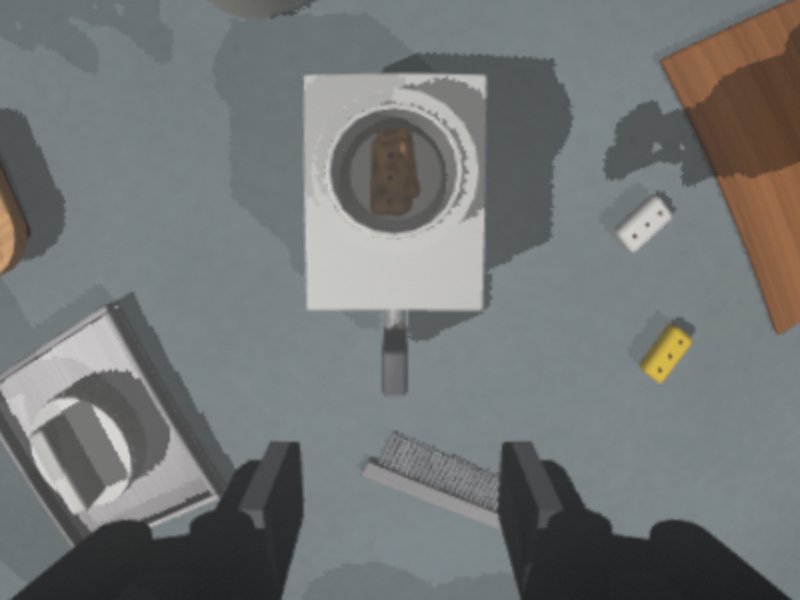

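The force built up against the hard stop without further travel. After release the fin is back where it was before the pull (535,30 against 536,30). The biscuits are in the well (crop 393,170), the cap is in the tray, and the arm is clear.

```bash
python3 - <<'E'
from h import *
wait(.5); print(sign_off(), get_obs()["t"])
E
```

```text
the job is handed in; nothing more can be done
the job is handed in; nothing more can be done
```

The job is done and handed in at about 89 s. The station gave no verdict.

- **Cap:** I unscrewed it by about 790° in four strokes, lifted it off and stood it grip bar up in the tray. A close look after placing it put it within about 2 mm of the tray's centre.
- **Biscuits:** four were present, and all four went into the hopper. One had been knocked off the board's edge, so I measured it again before picking it up. The last wrist picture shows the biscuits stacked well down in the well. The earlier scene view showed the board empty and no other brown bar. The purple, yellow and white bars were left alone.
- **Feed slide:** I pulled it out about 29.5 mm, where the force rose to about 25 N with no further travel, so it was at its stop. I held it there for over a second and let go. The last picture shows the fin within about 1.5 mm of where it was before the pull.

**Disagreement:** in the last wide picture, the network placed the cap about 10 mm from its earlier position. That view was oblique and the cap was near the picture's edge, and the cap still looked upright on the tray floor. I trusted the close view, and 10 mm is within tolerance anyway. I did not measure the brushes, comb and canister again; the arm made no contact with them that I saw.

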